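# Make up the bending rollers on their spindles

### The arm

A 6-joint arm with a two-finger parallel gripper is mounted at the origin on the work surface. World frame = base frame: x ahead of the robot, y to its left, z up, the work surface at z = 0. Lengths are in mm, angles in rad, forces in N, time in s.
With the tool pointing down it reaches from about 275 to 750 mm from the base axis. Payload 10.2 kg.
Tool frame: the origin (TCP) lies midway between the tips of the shut fingers; the grasp point (between the pads) lies 19 mm behind it; z points along the fingers, y is the line along which they close (so a half turn about z gives the same grasp; the last joint's range is limited). The gripper opens to 85 mm and grips with 20 to 120 N. Pads are 22 mm wide; open, the fingers measure 114 mm over their backs; the gripper's body (76 mm by 85 mm) begins 54 mm behind the grasp point. The pads swing forward as they close: fully open they stand 13 mm farther back than shut.
Start: joints at [-1.524, 0.313, 1.498, -0, 1.331, -0.223], TCP at [139.919, -506.017, 231.294] pointing down, gripper open.
Joint ranges: [-2.94, 2.94], [-0.97, 2.17], [0.19, 2.56], [-1.23, 4.37], [0.02, 3.11], [-2.88, 2.88]. Speed limits (rad/s): [2.39, 2.39, 3.01, 3.14, 3.14, 3.14].

### API

Orientations are given as a unit quaternion [w, x, y, z].
In Python, from rig import ctrl gives the robot as it stands.
- The arm moves only by the tool send_rows, never from a script. Its argument "targets" is a list of rows, each an object with "offset": the shift along the world's x, y, z in cm, a list of three; "spin": the turn about the world's z in rad. A call has 1 to 8 rows; each row is the pose to reach, as a shift and turn from the pose commanded when the call began; what a row does not reach only later rows make up. A row lasts 1/12 s, in which the tool goes at most 41.7 mm and 7.16 degrees, less where a joint would pass 70% of its speed; a pose out of reach is approached as far as the arm can. A call with a gripper value outside its range is refused whole. "grip" is the opening, from 0 (shut) to 1 (fully open), set as the call begins (left out, the last holds). The fingers move at their own pace and stop on an object; "squeeze" is the grip in N (left out, the last holds). Time passes only in rows, so rows that repeat a pose let the fingers close. It gives the time, the measured TCP pose, the force, the opening and the grip force at its end, in the units of the state.
- ctrl.sense(): the state, without advancing time (a new reading comes with each control period).
- ctrl.capture(name): name is "side" or "top" or "wrist"; returns (picture, depth): 420x560x3 uint8, red, green, blue; 420x560 float32, mm along the optical axis (not along the pixel's ray), 0 where there is no reading.
- ctrl.calibration(name): a dict with "fx", "fy", "cx", "cy" (pixels), "view" (4x4, takes a point from world to camera coordinates); the wrist camera has in their place "mount" (4x4, takes a point from camera to tool coordinates, whose origin is the TCP and whose axes are the flange's). Camera axes: x right, y down, z forward; pixel columns grow to the right and rows downward; lengths in mm; the calibration is good to about 2 mm. A picture is of the moment at which its call begins: read the wrist's pose just before it. calibration takes no time and is no camera call.
- ctrl.finish_job(): hands the job in; it is judged then, once.
Trained networks look in the newest picture that a camera, given by its name, has taken for a name from the list of things; names that differ only in an ending like _2 or _b are one class to them, and where a whole thing is asked for, a point or a joint stands for the part that bears it (a point fixed in the world has none). Each returns a list of dicts, best first, with "conf" (0 to 1); they miss things now and then, are a little off and sometimes report something else, mostly with a low value. They report only what shows in the picture. A call takes as long as a camera call. They do not tell look-alikes from the thing itself.
- ctrl.search_frame(camera, query): "box" ([left, top, right, bottom] in pixels, round what is visible of it).
- ctrl.place_of(camera, query): "uv" ([column, row] in pixels: a listed point, or the origin of a listed thing).
The state is a dict: "time_s": time; "joints": joint angles; "dq": joint speeds; "tau": joint torques, N m; "eef_pos": TCP position; "ee_rot": TCP orientation; "force": force on the tool from outside, world axes, zero at the start; "wrist_torque": the same for the moment, N m; "grip_width": opening from 0.0 (shut) to 1.0 (fully open); "grip_force": force on a finger pad.
Only numpy, scipy, OpenCV 4.12 (cv2) and the standard library are available. Lean on these libraries where they do the work, as an engineer would, in place of code of your own. Each camera call takes 0.05 s, during which the arm holds its last target. There are 200 camera calls.

### The job

Make up the two bending rollers on their posts, every ring threaded over the post and lying flat: on the blue spindle the black flange at the bottom, then the brass core, then the grey steel flange on top; on the yellow spindle the white roller, then the red cap on top. Leave the green spare roller, the punch and the copper offcut where they lie, and let go of everything at the end.

Things in the scene. Friction and masses are not known exactly. Their poses are not given: they have to be found in the camera images.
- blue_spindle: Blue-painted round base plate, 84 mm across and 12 mm thick, fixed to the bench (it does not move), with an upright steel post in its middle, 16 mm across, rising 54 mm above the plate (its top is 66 mm above the bench; the last 7 mm taper to 8 mm across). Origin: centre of the underside of the plate, on the post's axis, at bench height; z up along the post.
- yellow_spindle: Yellow-painted round base plate, 84 mm across and 12 mm thick, fixed to the bench (it does not move), with an upright steel post in its middle, 16 mm across, rising 54 mm above the plate (its top is 66 mm above the bench; the last 7 mm taper to 8 mm across). Origin: centre of the underside of the plate, on the post's axis, at bench height; z up along the post.
- black_flange: Black flange, with small bright bolt heads: a flat ring 64 mm across and 16 mm thick, with a 30 mm hole right through its middle, loose, lying flat on the bench at the start. Origin: centre of its underside; z is the ring's axis, pointing up. About 0.3 kg.
- brass_core: Brass core, the smallest ring, yellow metal: a flat ring 44 mm across and 18 mm thick, with a 30 mm hole right through its middle, loose, lying flat on the bench at the start. Origin: centre of its underside; z is the ring's axis, pointing up. About 0.13 kg.
- steel_flange: Mid-grey steel flange, with small dark bolt heads: a flat ring 64 mm across and 16 mm thick, with a 30 mm hole right through its middle, loose, lying flat on the bench at the start. Origin: centre of its underside; z is the ring's axis, pointing up. About 0.3 kg.
- white_roller: White plastic roller: a flat ring 54 mm across and 24 mm thick, with a 30 mm hole right through its middle, loose, lying flat on the bench at the start. Origin: centre of its underside; z is the ring's axis, pointing up. About 0.06 kg.
- red_cap: Red-painted cap ring, with small dark bolt heads: a flat ring 60 mm across and 14 mm thick, with a 30 mm hole right through its middle, loose, lying flat on the bench at the start. Origin: centre of its underside; z is the ring's axis, pointing up. About 0.15 kg.
- green_spare: Green-painted spare roller, not needed: a flat ring 54 mm across and 20 mm thick, with a 30 mm hole right through its middle, loose, lying flat on the bench at the start. Origin: centre of its underside; z is the ring's axis, pointing up. It is to be left where it lies.
- punch: Dark steel centre punch lying on the bench, 90 mm long along its own x axis and 14 mm thick, not needed and to be left where it lies. Origin: under its middle, at bench height.
- offcut: Copper-coloured bar offcut, a block 32 x 22 x 22 mm (x, y, z) on the bench, not needed and to be left where it lies. Origin: centre of its underside.
Mind the look-alikes: they are no part of the job. What is shaped like the steel_flange but pink or purple is not meant.

How it is judged:
By the outcome, as a careful person would: the job done as asked, in the order asked, and still so for the second after the job is handed in, with the robot touching nothing.
It also fails if it takes over 136 s, if anything falls off the work surface, if the arm or the gripper's body presses on something with over 40 N, if the wrist force passes 120 N, or if a joint passes its speed limit or range.

## Working session

There is one attempt and no reset: what is moved stays moved. The work goes in short steps, Python scripts to look and compute and a tool call to move; the robot and the scene stay as the last step left them, time stands still between calls to the robot, and variables do not carry over. Pictures are saved under pics/ and viewed, at most 14 in all, crops included, and the job is handed in when it is done.

Besides the shell and the picture viewer there is one more tool, called after ">>>" as name(argument=value, ...) on one line, values as JSON. send_rows: Moves the arm, as the interface text tells. Its arguments: {"type":"object","properties":{"targets":{"type":"array"},"grip":{"type":"number"},"squeeze":{"type":"number"}},"required":["targets"]}

```bash
mkdir -p pics; cat > h.py <<'E'
import numpy as np, cv2
from rig import ctrl
def cap(n,f=None):
    p,d=ctrl.capture(n)
    if f: cv2.imwrite('pics/'+f,cv2.cvtColor(p,cv2.COLOR_RGB2BGR))
    return p,d
def unproj(n,u,v,z):
    """world point on pixel ray u,v at height z"""
    c=ctrl.calibration(n); M=np.linalg.inv(c['view'])
    r=M[:3,:3]@np.array([(u-c['cx'])/c['fx'],(v-c['cy'])/c['fy'],1]); o=M[:3,3]
    return o+r*(z-o[2])/r[2]
def cloud(n,d):
    c=ctrl.calibration(n); M=np.linalg.inv(c['view'])
    v,u=np.mgrid[:d.shape[0],:d.shape[1]]
    P=np.stack([(u-c['cx'])/c['fx']*d,(v-c['cy'])/c['fy']*d,d],-1)
    return P@M[:3,:3].T+M[:3,3]
E
python3 - <<'E'
from h import *
np.set_printoptions(suppress=True,precision=1)
p,d=cap('top','top0.png'); W=cloud('top',d)
T=dict(blue_spindle=66,yellow_spindle=66,black_flange=16,brass_core=18,steel_flange=16,white_roller=24,red_cap=14,green_spare=20,punch=14,offcut=22)
for q,t in T.items():
    for r in ctrl.search_frame('top',q)[:3]:
        b=r['box']; u,v=(b[0]+b[2])/2,(b[1]+b[3])/2
        print(q,round(r['conf'],2),np.round(b),unproj('top',u,v,t),[int(x) for x in p[int((b[1]+b[3])/2),int(b[0]+(b[2]-b[0])*.12)]])
cap('side','side0.png')
print(ctrl.sense())
E
```

```text
blue_spindle 0.62 [281. 154. 314. 188.] [643.8  13.2  66. ] [255, 255, 97]
blue_spindle 0.55 [205. 261. 244. 297.] [414.6 208.1  66. ] [83, 137, 224]
yellow_spindle 0.77 [280. 152. 314. 187.] [647.1  13.1  66. ] [255, 255, 96]
black_flange 0.74 [449. 201. 474. 224.] [ 503.7 -376.    16. ] [58, 58, 61]
brass_core 0.69 [366. 153. 380. 170.] [ 659.8 -183.4   18. ] [255, 236, 117]
steel_flange 0.96 [106. 192. 130. 216.] [630.2 458.8  16. ] [255, 235, 253]
steel_flange 0.81 [127. 236. 156. 262.] [513.6 407.3  16. ] [202, 207, 216]
steel_flange 0.57 [141. 186. 171. 209.] [635.3 364.9  16. ] [204, 115, 242]
white_roller 0.61 [410. 237. 434. 260.] [ 428.3 -260.    24. ] [220, 217, 213]
green_spare 0.86 [297. 227. 322. 250.] [485.7   3.1  20. ] [127, 115, 87]
punch 0.55 [252. 213. 282. 230.] [541.5  99.8  14. ] [115, 108, 113]
offcut 0.47 [344. 207. 356. 214.] [ 542.6 -104.2   22. ] [203, 117, 81]
{'time_s': 0.6, 'joints': array([-1.5,  0.3,  1.5,  0. ,  1.3, -0.2]), 'dq': array([-0.,  0., -0., -0., -0.,  0.]), 'tau': array([ -0. , -41.2, -26. ,  -0. ,   0. ,  -0. ]), 'eef_pos': array([ 139.9, -506. ,  231.3]), 'ee_rot': array([-0. ,  1. ,  0.1,  0. ]), 'force': array([ 0.1, -1. ,  0.4]), 'wrist_torque': array([-0.,  0.,  0.]), 'grip_force': 0.0, 'grip_width': 1.005988636986782}
```

View pics/top0.png

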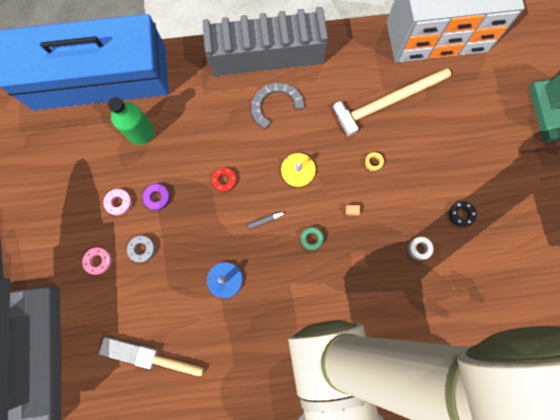

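View pics/side0.png

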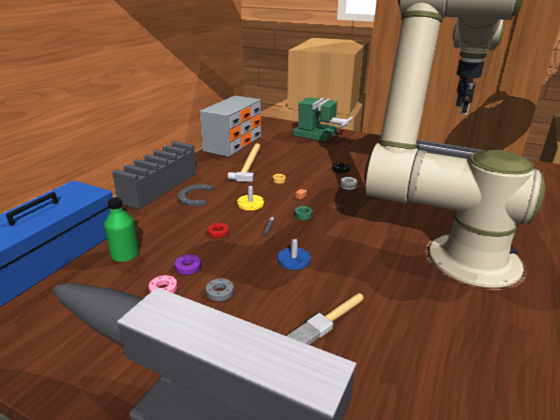

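Top view shows the blue spindle at (225,280), yellow at (298,170), black at (462,213), brass at (374,161), and white at (421,248). Red is at (223,180) and the grey steel flange at (140,249). The pink rings at (117,201) and (96,261) and the purple one at (155,196) are look-alikes. Next I'll refine the positions by fitting the depth data.

```bash
python3 - <<'E'
from h import *
np.set_printoptions(suppress=True,precision=1)
p,d=cap('top'); W=cloud('top',d)
S=dict(blue=(225,280,12,42),yellow=(298,170,12,42),black=(462,213,16,32),brass=(374,161,18,22),steel=(140,249,16,32),white=(421,248,24,27),red=(223,180,14,30),green=(312,239,20,27))
for n,(u,v,t,R) in S.items():
    g=unproj('top',u,v,t)
    m=(np.hypot(W[...,0]-g[0],W[...,1]-g[1])<R+25)&(abs(W[...,2]-t)<4)&(d>0)
    P=W[m]
    c,r=cv2.minEnclosingCircle(P[:,:2].astype(np.float32))
    print(n,g[:2],len(P),'z',np.median(P[:,2]),'mean',P[:,:2].mean(0),'mec',np.array(c),r,R)
E
```

```text
blue [414.6 215.7] 918 z 11.940372614527007 mean [415.  218.2] mec [415.2 218.8] 41.952972412109375 42
yellow [663.2   7.4] 761 z 12.191731635295696 mean [663.9   9.1] mec [664.6   8.8] 42.298866271972656 42
black [ 501.8 -377. ] 412 z 16.26965658231228 mean [ 500.2 -378.1] mec [ 500.3 -378.9] 32.248565673828125 32
brass [ 660.5 -185. ] 128 z 18.044928015259757 mean [ 660.6 -184.8] mec [ 661.3 -184.4] 22.125253677368164 22
steel [513.4 410.6] 430 z 15.791983721951226 mean [514.1 411.4] mec [514.6 412. ] 32.01838684082031 32
white [ 429.4 -257.4] 272 z 24.237253614972985 mean [ 429.3 -257.1] mec [ 430.  -256.8] 27.584497451782227 27
red [660.4 196.9] 321 z 13.955325208277486 mean [662.2 196.1] mec [662.9 196.4] 30.1732234954834 30
green [484.4  -2.5] 260 z 19.94000297496899 mean [486.4  -0.7] mec [486.6  -0.6] 26.783405303955078 27
```

>>> send_rows(targets=[{"offset":[36.0,12.8,-11.1],"spin":0},{"offset":[36.0,12.8,-11.1],"spin":0},{"offset":[36.0,12.8,-11.1],"spin":0},{"offset":[36.0,12.8,-11.1],"spin":0},{"offset":[36.0,12.8,-11.1],"spin":0},{"offset":[36.0,12.8,-11.1],"spin":0},{"offset":[36.0,12.8,-11.1],"spin":0},{"offset":[36.0,12.8,-11.1],"spin":0}], grip=1, squeeze=60)

```text
time_s: 1.32
eef_pos: [443.3, -397.8, 137.8]
ee_rot: [0.0, 0.991, 0.135, 0.0]
force: [-0.2, -1.4, 0.6]
grip_width: 1.003
grip_force: 0.0
```

>>> send_rows(targets=[{"offset":[5.7,1.9,-7.5],"spin":0},{"offset":[5.7,1.9,-7.5],"spin":0},{"offset":[5.7,1.9,-7.5],"spin":0},{"offset":[5.7,1.9,-10.5],"spin":0},{"offset":[5.7,1.9,-12.5],"spin":0},{"offset":[5.7,1.9,-12.5],"spin":0}])

```text
time_s: 1.82
eef_pos: [496.7, -378.4, 9.6]
ee_rot: [-0.003, 0.991, 0.134, -0.002]
force: [-1.2, -0.4, -0.8]
grip_width: 1.002
grip_force: 0.0
```

>>> send_rows(targets=[{"offset":[0.2,0,-0.8],"spin":0},{"offset":[0.2,0,-1.4],"spin":0},{"offset":[0.2,0,-1.5],"spin":0}])

```text
time_s: 2.07
eef_pos: [500.5, -380.2, -1.4]
ee_rot: [0.0, 0.991, 0.134, 0.0]
force: [-0.5, -0.1, -0.5]
grip_width: 0.999
grip_force: 0.0
```

>>> send_rows(targets=[{"offset":[0,0,0],"spin":0},{"offset":[0,0,0],"spin":0},{"offset":[0,0,0],"spin":0},{"offset":[0,0,0],"spin":0},{"offset":[0,0,0],"spin":0},{"offset":[0,0,0],"spin":0}], grip=0.4)

```text
time_s: 2.57
eef_pos: [500.8, -380.1, 0.1]
ee_rot: [0.001, 0.991, 0.134, 0.0]
force: [-2.5, 2.8, 8.2]
grip_width: 0.721
grip_force: 63.4
```

>>> send_rows(targets=[{"offset":[0,0,3],"spin":0},{"offset":[0,0,7],"spin":0},{"offset":[0,3,10],"spin":0},{"offset":[-0.6,7,10],"spin":0},{"offset":[-1.2,11,10],"spin":0},{"offset":[-1.8,15,10],"spin":0},{"offset":[-2.4,19,10],"spin":0},{"offset":[-3,23,10],"spin":0}])

```text
time_s: 3.23
eef_pos: [469.7, -148.0, 98.7]
ee_rot: [0.0, 0.991, 0.134, 0.0]
force: [0.6, -0.5, -3.6]
grip_width: 0.718
grip_force: 67.6
```

>>> send_rows(targets=[{"offset":[-0.6,4,0],"spin":0},{"offset":[-1.2,8,0],"spin":0},{"offset":[-1.8,12,0],"spin":0},{"offset":[-2.4,16,0],"spin":0},{"offset":[-3,20,0],"spin":0},{"offset":[-3.6,24,0],"spin":0},{"offset":[-4.2,28,0],"spin":0},{"offset":[-4.8,32,0],"spin":0}])

```text
time_s: 3.9
eef_pos: [421.8, 172.0, 98.9]
ee_rot: [0.0, 0.991, 0.134, 0.0]
force: [0.5, 0.2, -3.1]
grip_width: 0.72
grip_force: 67.6
```

>>> send_rows(targets=[{"offset":[-0.7,3,0],"spin":0},{"offset":[-0.7,4.4,0],"spin":0},{"offset":[-0.7,4.7,0],"spin":0},{"offset":[-0.7,4.7,0],"spin":0}])

```text
time_s: 4.23
eef_pos: [415.4, 217.7, 98.5]
ee_rot: [0.0, 0.991, 0.135, 0.0]
force: [-0.4, 0.8, -3.1]
grip_width: 0.723
grip_force: 67.6
```

```bash
cat > held.py <<'E'
import sys
from h import *
np.set_printoptions(suppress=True,precision=1)
# held ring: wrist picture + top-camera fit of points near the TCP
s=ctrl.sense(); t=s['eef_pos']; print(t,s['grip_width'],s['force'])
cap('wrist','w_%s.png'%sys.argv[1]); cap('side','s_%s.png'%sys.argv[1])
E
python3 held.py black
```

```text
[415.4 217.7  98.5] 0.7225559997433783 [-0.4  0.8 -3.1]
```

View pics/w_black.png

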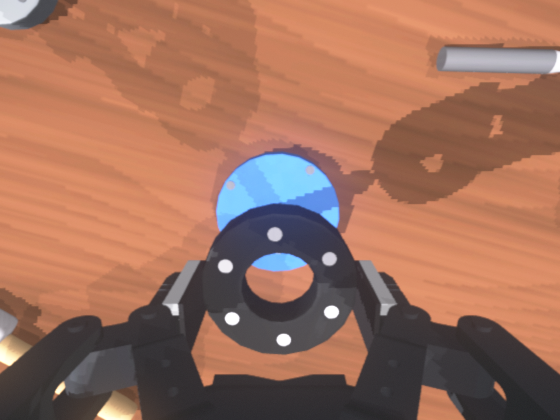

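The wrist view shows the black ring held level and centred between the pads at (280,280), directly in front of the blue plate. I'll lower it.

>>> send_rows(targets=[{"offset":[0,0,-2.5],"spin":0},{"offset":[0,0,-4.5],"spin":0},{"offset":[0,0,-6.0],"spin":0},{"offset":[0,0,-7.5],"spin":0},{"offset":[0,0,-8.3],"spin":0},{"offset":[0,0,-8.4],"spin":0}])

```text
time_s: 4.83
eef_pos: [415.1, 216.1, 13.2]
ee_rot: [0.0, 0.991, 0.134, -0.001]
force: [-0.5, -0.0, -3.0]
grip_width: 0.723
grip_force: 67.6
```

>>> send_rows(targets=[{"offset":[0,0,0],"spin":0},{"offset":[0,0,0],"spin":0},{"offset":[0,0,0],"spin":0},{"offset":[0,0,2],"spin":0},{"offset":[0,0,5],"spin":0},{"offset":[0,0,8.5],"spin":0},{"offset":[0,0,11],"spin":0},{"offset":[0,0,11],"spin":0}], grip=1)

```text
time_s: 5.5
eef_pos: [418.0, 217.9, 129.8]
ee_rot: [-0.0, 0.991, 0.135, 0.005]
force: [0.8, 0.5, -1.3]
grip_width: 1.002
grip_force: 0.0
```

```bash
cat > stack.py <<'E'
import sys
from h import *
np.set_printoptions(suppress=True,precision=1)
# where are ring tops near the two posts: top camera cloud
s=ctrl.sense(); print(s['eef_pos'],s['grip_width'])
p,d=cap('top'); W=cloud('top',d)
cx,cy={'b':(415.2,218.5),'y':(664.3,9)}[sys.argv[1]]
z,R=float(sys.argv[2]),float(sys.argv[3])
m=(np.hypot(W[...,0]-cx,W[...,1]-cy)<R+12)&(abs(W[...,2]-z)<4)&(d>0)
P=W[m]; print(len(P),'z 5/50/95',np.percentile(P[:,2],[5,50,95]),cv2.minEnclosingCircle(P[:,:2].astype(np.float32)))
E
python3 stack.py b 28 32
```

```text
[418.  217.9 129.8] 1.0019951431878225
32 z 5/50/95 [25.3 27.8 30.3] ((414.0378723144531, 187.65452575683594), 12.759002685546875)
```

>>> send_rows(targets=[{"offset":[2,-3.5,0],"spin":0},{"offset":[4,-7,0],"spin":0},{"offset":[6,-10.3,0],"spin":0},{"offset":[8,-13.6,0],"spin":0},{"offset":[10,-17,0],"spin":0},{"offset":[12,-20.3,0],"spin":0},{"offset":[14.1,-23.7,0],"spin":0},{"offset":[16.2,-27,0],"spin":0}])

```text
time_s: 6.22
eef_pos: [577.8, -54.7, 123.5]
ee_rot: [-0.0, 0.991, 0.134, -0.0]
force: [0.5, 0.1, 0.1]
grip_width: 0.998
grip_force: 0.0
```

```bash
python3 stack.py b 28 32
```

```text
[577.8 -54.7 123.5] 0.9984329151208232
456 z 5/50/95 [25.5 28.  30.4] ((416.2403869628906, 216.15931701660156), 31.70819854736328)
```

>>> send_rows(targets=[{"offset":[2.1,-3.2,0],"spin":0},{"offset":[4.2,-6.5,0],"spin":0},{"offset":[6.2,-9.7,-0.5],"spin":0},{"offset":[8.0,-12.5,-2.0],"spin":0},{"offset":[8.3,-13.0,-5.5],"spin":0},{"offset":[8.3,-13.0,-9],"spin":0},{"offset":[8.3,-13.0,-11],"spin":0},{"offset":[8.3,-13.0,-11],"spin":0}])

```text
time_s: 6.93
eef_pos: [657.5, -181.6, 7.9]
ee_rot: [-0.003, 0.991, 0.134, -0.004]
force: [-0.1, -0.1, -0.1]
grip_width: 1.0
grip_force: 0.0
```

>>> send_rows(targets=[{"offset":[0,0,-0.5],"spin":0},{"offset":[0,0,-0.5],"spin":0},{"offset":[0,0,-0.5],"spin":0}])

```text
time_s: 7.18
eef_pos: [661.3, -182.9, 11.0]
ee_rot: [0.001, 0.991, 0.135, 0.001]
force: [1.4, -0.1, 1.1]
grip_width: 0.999
grip_force: 0.0
```

>>> send_rows(targets=[{"offset":[0,-0.1,-0.5],"spin":0},{"offset":[0,-0.1,-0.9],"spin":0},{"offset":[0,-0.1,-0.9],"spin":0}])

```text
time_s: 7.43
eef_pos: [660.2, -183.7, -0.2]
ee_rot: [-0.0, 0.991, 0.134, -0.0]
force: [0.0, -0.1, -0.1]
grip_width: 0.998
grip_force: 0.0
```

>>> send_rows(targets=[{"offset":[0,0,0],"spin":0},{"offset":[0,0,0],"spin":0},{"offset":[0,0,0],"spin":0},{"offset":[0,0,0],"spin":0},{"offset":[0,0,0],"spin":0},{"offset":[0,0,0],"spin":0},{"offset":[0,0,0],"spin":0}], grip=0.2)

```text
time_s: 8.02
eef_pos: [660.9, -183.9, 1.1]
ee_rot: [0.0, 0.991, 0.135, 0.001]
force: [-0.8, 0.7, 5.8]
grip_width: 0.49
grip_force: 61.1
```

>>> send_rows(targets=[{"offset":[0,0,3.5],"spin":0},{"offset":[0,0,7.5],"spin":0},{"offset":[-0.5,0.8,11],"spin":0},{"offset":[-2.5,4.1,11],"spin":0},{"offset":[-4.6,7.5,11],"spin":0},{"offset":[-6.7,11,11],"spin":0},{"offset":[-8.8,14.4,11],"spin":0},{"offset":[-10.9,17.8,11],"spin":0}])

```text
time_s: 8.68
eef_pos: [549.9, -4.3, 110.0]
ee_rot: [-0.0, 0.991, 0.134, -0.0]
force: [-0.1, 1.0, -1.0]
grip_width: 0.487
grip_force: 61.5
```

>>> send_rows(targets=[{"offset":[-2,3.3,0],"spin":0},{"offset":[-4,6.6,0],"spin":0},{"offset":[-6,9.9,0],"spin":0},{"offset":[-8,13.2,0],"spin":0},{"offset":[-10,16.5,0],"spin":0},{"offset":[-12,19.7,0],"spin":0},{"offset":[-13.4,22,0],"spin":0},{"offset":[-13.6,22.4,0],"spin":0}])

```text
time_s: 9.35
eef_pos: [412.8, 221.0, 110.1]
ee_rot: [-0.0, 0.991, 0.136, -0.001]
force: [1.0, -0.1, -0.8]
grip_width: 0.49
grip_force: 61.5
```

>>> send_rows(targets=[{"offset":[0,0,-1],"spin":0},{"offset":[0,0,-1],"spin":0},{"offset":[0,0,-1],"spin":0}])

```text
time_s: 9.6
eef_pos: [415.4, 217.9, 100.0]
ee_rot: [0.0, 0.991, 0.134, -0.001]
force: [0.8, 0.0, -1.9]
grip_width: 0.487
grip_force: 61.5
```

```bash
python3 held.py brass
```

```text
[415.4 217.9 100. ] 0.4867398783393812 [ 0.8  0.  -1.9]
```

View pics/w_brass.png

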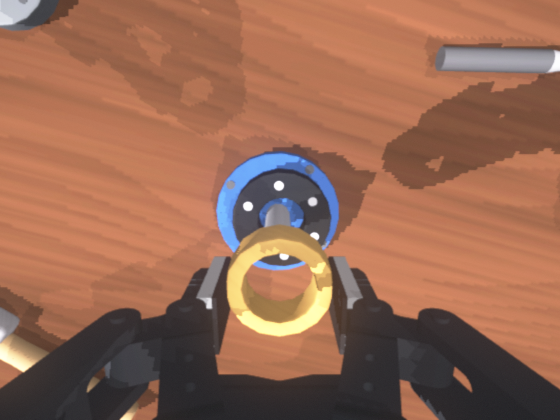

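The black flange sits on the post at (280,215). The brass core is held centred and level at (280,280). I'll lower it.

>>> send_rows(targets=[{"offset":[0,0,-2.5],"spin":0},{"offset":[0,0,-4.5],"spin":0},{"offset":[0,0,-6.0],"spin":0},{"offset":[0,0,-6.8],"spin":0},{"offset":[0,0,-7.0],"spin":0},{"offset":[0,0,-7.0],"spin":0}])

```text
time_s: 10.2
eef_pos: [415.8, 218.0, 30.4]
ee_rot: [0.0, 0.991, 0.134, -0.0]
force: [0.3, 0.8, -1.0]
grip_width: 0.487
grip_force: 61.5
```

>>> send_rows(targets=[{"offset":[0,0,0],"spin":0},{"offset":[0,0,0],"spin":0},{"offset":[0,0,0],"spin":0},{"offset":[0,0,0],"spin":0},{"offset":[0,0,3],"spin":0},{"offset":[0,0,6.5],"spin":0},{"offset":[0,0,9.5],"spin":0},{"offset":[0,0,9.5],"spin":0}], grip=1)

```text
time_s: 10.87
eef_pos: [418.1, 219.0, 130.8]
ee_rot: [-0.0, 0.991, 0.135, 0.005]
force: [0.2, -0.0, 0.7]
grip_width: 0.996
grip_force: 0.0
```

>>> send_rows(targets=[{"offset":[1.8,3.6,0],"spin":0},{"offset":[3.6,7.2,0],"spin":0},{"offset":[5.4,10.8,0],"spin":0},{"offset":[7.2,14.4,0],"spin":0},{"offset":[9.0,17.9,0],"spin":0},{"offset":[9.8,19.4,-2.5],"spin":0},{"offset":[9.8,19.4,-6],"spin":0},{"offset":[9.8,19.4,-9],"spin":0}])

```text
time_s: 11.53
eef_pos: [513.2, 413.0, 33.0]
ee_rot: [0.0, 0.991, 0.135, -0.0]
force: [-0.9, -0.7, -0.4]
grip_width: 0.998
grip_force: 0.0
```

```bash
python3 stack.py b 46 22
```

```text
[513.2 413.   33. ] 0.997732833511656
160 z 5/50/95 [43.  45.4 48.1] ((417.0323181152344, 218.399658203125), 21.94308853149414)
```

>>> send_rows(targets=[{"offset":[0,0,-2],"spin":0},{"offset":[0,0,-2.5],"spin":0},{"offset":[0,0,-2.5],"spin":0},{"offset":[0,0,-2.5],"spin":0}])

```text
time_s: 11.92
eef_pos: [514.0, 412.4, 11.6]
ee_rot: [-0.0, 0.991, 0.134, 0.001]
force: [0.2, 0.3, 0.6]
grip_width: 0.999
grip_force: 0.0
```

Brass is flat at a top height of 46 and centred. Next I'll go down to the steel flange and grip it.

>>> send_rows(targets=[{"offset":[0,0,-0.8],"spin":0},{"offset":[0,0,-1.3],"spin":0},{"offset":[0,0,-1.3],"spin":0}])

```text
time_s: 12.17
eef_pos: [513.1, 412.0, -3.5]
ee_rot: [0.0, 0.991, 0.134, -0.001]
force: [-0.5, 0.1, 0.1]
grip_width: 1.004
grip_force: 0.0
```

>>> send_rows(targets=[{"offset":[0,0,0],"spin":0},{"offset":[0,0,0],"spin":0},{"offset":[0,0,0],"spin":0},{"offset":[0,0,0],"spin":0},{"offset":[0,0,0],"spin":0},{"offset":[0,0,0],"spin":0}], grip=0.4)

```text
time_s: 12.67
eef_pos: [513.8, 412.6, -1.5]
ee_rot: [-0.0, 0.991, 0.135, 0.001]
force: [-1.9, 0.4, 6.0]
grip_width: 0.725
grip_force: 64.8
```

>>> send_rows(targets=[{"offset":[0,0,3.5],"spin":0},{"offset":[0,0,7.5],"spin":0},{"offset":[-1,-2,10.5],"spin":0},{"offset":[-2.8,-5.5,11],"spin":0},{"offset":[-4.6,-9,11],"spin":0},{"offset":[-6.4,-12.6,11],"spin":0},{"offset":[-8.2,-16.2,11],"spin":0},{"offset":[-9.7,-19,11],"spin":0}])

```text
time_s: 13.33
eef_pos: [414.6, 220.2, 107.1]
ee_rot: [0.0, 0.991, 0.134, -0.001]
force: [0.5, -0.9, -2.6]
grip_width: 0.722
grip_force: 68.1
```

>>> send_rows(targets=[{"offset":[0,0,0],"spin":0},{"offset":[0,0,0],"spin":0},{"offset":[0,0,0],"spin":0}])

```text
time_s: 13.58
eef_pos: [417.1, 222.5, 107.6]
ee_rot: [-0.0, 0.991, 0.134, 0.001]
force: [0.9, 0.5, -3.7]
grip_width: 0.722
grip_force: 68.1
```

```bash
python3 held.py steel
```

```text
[417.1 222.5 107.6] 0.7216276290499866 [ 0.9  0.5 -3.7]
```

View pics/w_steel.png

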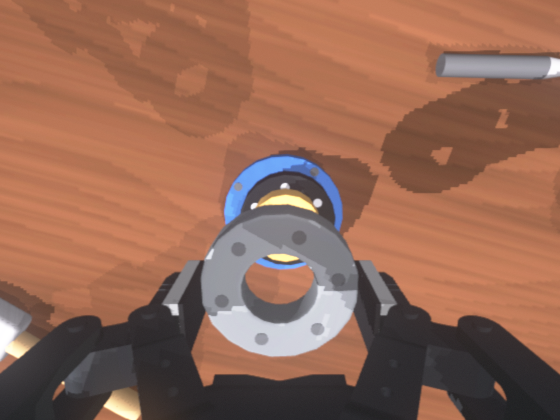

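The steel flange is held level at (280,280), with the brass and black rings stacked behind it at (285,205). The tool is about 4 mm too far in y, so I'll shift it and lower.

>>> send_rows(targets=[{"offset":[-0.15,-0.4,0],"spin":0},{"offset":[-0.15,-0.4,-2.5],"spin":0},{"offset":[-0.15,-0.4,-4.5],"spin":0},{"offset":[-0.15,-0.4,-5.8],"spin":0},{"offset":[-0.15,-0.4,-6.1],"spin":0},{"offset":[-0.15,-0.4,-6.1],"spin":0},{"offset":[-0.15,-0.4,-6.1],"spin":0}])

```text
time_s: 14.27
eef_pos: [415.5, 218.5, 46.8]
ee_rot: [-0.0, 0.991, 0.135, 0.0]
force: [0.2, 0.5, -3.3]
grip_width: 0.724
grip_force: 68.1
```

>>> send_rows(targets=[{"offset":[0,0,0],"spin":0},{"offset":[0,0,0],"spin":0},{"offset":[0,0,0],"spin":0},{"offset":[0,0,0],"spin":0},{"offset":[0,0,3],"spin":0},{"offset":[0,0,6.5],"spin":0},{"offset":[0,0,8.5],"spin":0},{"offset":[0,0,8.5],"spin":0}], grip=1)

```text
time_s: 14.93
eef_pos: [417.1, 218.8, 135.5]
ee_rot: [-0.0, 0.991, 0.135, 0.004]
force: [0.6, -1.6, 0.8]
grip_width: 0.999
grip_force: 0.0
```

>>> send_rows(targets=[{"offset":[0,-4,0],"spin":0},{"offset":[0.2,-8,0],"spin":0},{"offset":[0.3,-12,0],"spin":0},{"offset":[0.5,-16,0],"spin":0},{"offset":[0.6,-20,0],"spin":0},{"offset":[0.8,-24,0],"spin":0},{"offset":[0.9,-28,0],"spin":0},{"offset":[1,-32,0],"spin":0}])

```text
time_s: 15.6
eef_pos: [424.5, -103.7, 131.0]
ee_rot: [-0.0, 0.991, 0.134, -0.0]
force: [0.9, -0.1, -0.7]
grip_width: 0.999
grip_force: 0.0
```

```bash
python3 stack.py b 62 32
```

```text
[ 424.5 -103.7  131. ] 0.999236269248761
524 z 5/50/95 [59.1 62.1 64.7] ((416.4208984375, 218.091064453125), 31.80213737487793)
```

>>> send_rows(targets=[{"offset":[0.1,-4,0],"spin":0},{"offset":[0.2,-8,0],"spin":0},{"offset":[0.4,-12,0],"spin":0},{"offset":[0.4,-15.2,-1.5],"spin":0},{"offset":[0.4,-15.5,-5],"spin":0},{"offset":[0.4,-15.5,-8.5],"spin":0},{"offset":[0.4,-15.5,-10],"spin":0},{"offset":[0.4,-15.5,-10],"spin":0}])

```text
time_s: 16.32
eef_pos: [427.2, -255.3, 27.7]
ee_rot: [-0.003, 0.991, 0.134, -0.002]
force: [0.4, -0.1, 0.3]
grip_width: 0.999
grip_force: 0.0
```

>>> send_rows(targets=[{"offset":[0,0,-1],"spin":0},{"offset":[0,0,-1],"spin":0},{"offset":[0,0,-1],"spin":0}])

```text
time_s: 16.57
eef_pos: [429.4, -256.9, 22.0]
ee_rot: [0.0, 0.991, 0.135, 0.0]
force: [0.5, -0.5, 0.6]
grip_width: 0.998
grip_force: 0.0
```

>>> send_rows(targets=[{"offset":[0,0,-1.2],"spin":0},{"offset":[0,0,-1.9],"spin":0},{"offset":[0,0,-1.9],"spin":0}])

```text
time_s: 16.82
eef_pos: [428.8, -256.5, 1.9]
ee_rot: [-0.0, 0.991, 0.135, -0.0]
force: [0.1, 0.1, -0.1]
grip_width: 1.005
grip_force: 0.0
```

>>> send_rows(targets=[{"offset":[0,0,0],"spin":0},{"offset":[0,0,0],"spin":0},{"offset":[0,0,0],"spin":0},{"offset":[0,0,0],"spin":0},{"offset":[0,0,0],"spin":0},{"offset":[0,0,0],"spin":0},{"offset":[0,0,0],"spin":0}], grip=0.3, squeeze=50)

```text
time_s: 17.4
eef_pos: [429.4, -257.1, 3.4]
ee_rot: [0.0, 0.991, 0.134, 0.0]
force: [-2.4, 1.2, 8.6]
grip_width: 0.611
grip_force: 51.5
```

>>> send_rows(targets=[{"offset":[0,0,3.5],"spin":0},{"offset":[0,0,7.5],"spin":0},{"offset":[1,1.1,10.5],"spin":0},{"offset":[3.6,4.1,10.5],"spin":0},{"offset":[6.2,7.1,10.5],"spin":0},{"offset":[8.8,10,10.5],"spin":0},{"offset":[11.4,13,10.5],"spin":0},{"offset":[14,16,10.5],"spin":0}])

```text
time_s: 18.07
eef_pos: [570.0, -95.1, 107.8]
ee_rot: [0.0, 0.991, 0.134, 0.0]
force: [-1.0, 0.1, -1.1]
grip_width: 0.61
grip_force: 53.1
```

>>> send_rows(targets=[{"offset":[2.6,3,0],"spin":0},{"offset":[5.2,6,0],"spin":0},{"offset":[7.8,8.8,0],"spin":0},{"offset":[9.4,10.5,0],"spin":0},{"offset":[9.4,10.5,0],"spin":0},{"offset":[9.4,10.5,0],"spin":0},{"offset":[9.4,10.5,0],"spin":0}])

```text
time_s: 18.65
eef_pos: [662.5, 7.7, 107.3]
ee_rot: [0.0, 0.991, 0.134, -0.0]
force: [-0.1, 0.4, -0.5]
grip_width: 0.609
grip_force: 53.1
```

```bash
python3 held.py white
```

```text
[662.5   7.7 107.3] 0.60873848924888 [-0.1  0.4 -0.5]
```

View pics/w_white.png

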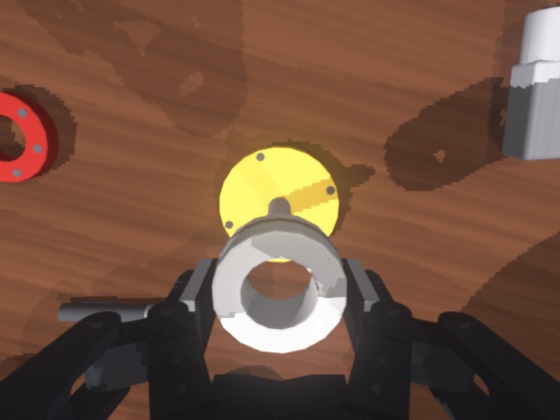

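The white roller is held level at (280,285), in line with the yellow post at (280,205). I'll lower it.

>>> send_rows(targets=[{"offset":[0.15,0.1,-1],"spin":0},{"offset":[0.15,0.1,-3.5],"spin":0},{"offset":[0.15,0.1,-6],"spin":0},{"offset":[0.15,0.1,-8],"spin":0},{"offset":[0.15,0.1,-9],"spin":0},{"offset":[0.15,0.1,-9.1],"spin":0},{"offset":[0.15,0.1,-9.1],"spin":0}])

```text
time_s: 19.33
eef_pos: [664.4, 8.8, 16.1]
ee_rot: [-0.0, 0.991, 0.134, -0.0]
force: [-0.5, -0.1, -1.6]
grip_width: 0.612
grip_force: 54.2
```

>>> send_rows(targets=[{"offset":[0,0,0],"spin":0},{"offset":[0,0,0],"spin":0},{"offset":[0,0,0],"spin":0},{"offset":[0,0,0],"spin":0},{"offset":[0,0,3],"spin":0},{"offset":[0,0,6.5],"spin":0},{"offset":[0,0,10],"spin":0},{"offset":[0,0,10.5],"spin":0}], grip=1)

```text
time_s: 20.0
eef_pos: [667.0, 8.9, 128.5]
ee_rot: [0.002, 0.991, 0.135, 0.005]
force: [1.7, 0.1, 0.3]
grip_width: 0.999
grip_force: 0.0
```

>>> send_rows(targets=[{"offset":[0,4,0],"spin":0},{"offset":[0,8,0],"spin":0},{"offset":[-0.1,12,0],"spin":0},{"offset":[-0.2,16,0],"spin":0},{"offset":[-0.2,18.7,-1.5],"spin":0},{"offset":[-0.2,18.7,-5],"spin":0},{"offset":[-0.2,18.7,-8.5],"spin":0},{"offset":[-0.2,18.7,-9],"spin":0}])

```text
time_s: 20.67
eef_pos: [659.1, 196.4, 24.8]
ee_rot: [-0.0, 0.991, 0.135, -0.005]
force: [-1.3, -0.7, -1.8]
grip_width: 1.001
grip_force: 0.0
```

```bash
python3 stack.py y 36 27
```

```text
[659.1 196.4  24.8] 1.0014836620417438
254 z 5/50/95 [33.3 36.1 38.7] ((664.2831420898438, 8.511758804321289), 27.16139030456543)
```

>>> send_rows(targets=[{"offset":[0,0,-2],"spin":0},{"offset":[0,0,-2],"spin":0},{"offset":[0,0,-2],"spin":0}])

```text
time_s: 20.97
eef_pos: [663.0, 195.9, 12.8]
ee_rot: [-0.0, 0.991, 0.134, 0.0]
force: [0.0, 1.2, 1.1]
grip_width: 1.0
grip_force: 0.0
```

White is seated flat at a top height of 36 and centred. Next I'll grip the red cap.

>>> send_rows(targets=[{"offset":[0,0,-0.8],"spin":0},{"offset":[0,0,-1.4],"spin":0},{"offset":[0,0,-1.4],"spin":0}])

```text
time_s: 21.22
eef_pos: [662.1, 196.0, -3.4]
ee_rot: [-0.0, 0.991, 0.134, -0.001]
force: [-0.3, 0.2, 1.0]
grip_width: 1.001
grip_force: 0.0
```

>>> send_rows(targets=[{"offset":[0,0,0],"spin":0},{"offset":[0,0,0],"spin":0},{"offset":[0,0,0],"spin":0},{"offset":[0,0,0],"spin":0},{"offset":[0,0,0],"spin":0},{"offset":[0,0,0],"spin":0},{"offset":[0,0,0],"spin":0}], grip=0.4)

```text
time_s: 21.8
eef_pos: [663.1, 196.3, -1.5]
ee_rot: [0.0, 0.991, 0.135, 0.001]
force: [-1.3, 0.8, 5.5]
grip_width: 0.674
grip_force: 53.9
```

>>> send_rows(targets=[{"offset":[0,0,3.5],"spin":0},{"offset":[0,0,7.5],"spin":0},{"offset":[0,-2,10.8],"spin":0},{"offset":[0,-6,11],"spin":0},{"offset":[0.1,-10,11],"spin":0},{"offset":[0.1,-14,11],"spin":0},{"offset":[0.1,-17.5,11],"spin":0},{"offset":[0.1,-18.7,11],"spin":0}])

```text
time_s: 22.47
eef_pos: [663.3, 4.3, 107.1]
ee_rot: [0.001, 0.991, 0.133, -0.0]
force: [0.1, 0.7, -1.5]
grip_width: 0.673
grip_force: 54.6
```

>>> send_rows(targets=[{"offset":[0,0,0],"spin":0},{"offset":[0,0,0],"spin":0},{"offset":[0,0,0],"spin":0}])

```text
time_s: 22.72
eef_pos: [663.4, 10.7, 107.1]
ee_rot: [-0.0, 0.991, 0.135, -0.0]
force: [0.2, -0.6, -1.7]
grip_width: 0.672
grip_force: 54.6
```

```bash
python3 held.py red
```

```text
[663.4  10.7 107.1] 0.6716828987928867 [ 0.2 -0.6 -1.7]
```

View pics/w_red.png

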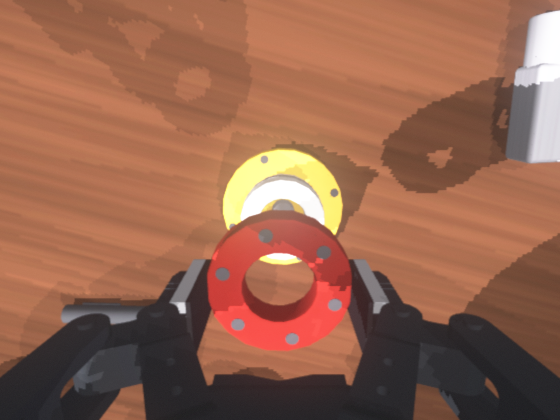

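The red cap is level at (280,280), with the white roller on the post behind it at (283,207). I'll lower it and release.

>>> send_rows(targets=[{"offset":[0.1,-0.2,-1],"spin":0},{"offset":[0.1,-0.2,-3.5],"spin":0},{"offset":[0.1,-0.2,-5.5],"spin":0},{"offset":[0.1,-0.2,-6.8],"spin":0},{"offset":[0.1,-0.2,-7.1],"spin":0},{"offset":[0.1,-0.2,-7.1],"spin":0},{"offset":[0.1,-0.2,-7.1],"spin":0}])

```text
time_s: 23.4
eef_pos: [664.7, 7.5, 36.3]
ee_rot: [0.0, 0.991, 0.135, 0.0]
force: [1.1, -0.0, -2.0]
grip_width: 0.673
grip_force: 54.6
```

>>> send_rows(targets=[{"offset":[0,0,0],"spin":0},{"offset":[0,0,0],"spin":0},{"offset":[0,0,0],"spin":0},{"offset":[0,0,0],"spin":0},{"offset":[0,0,3],"spin":0},{"offset":[0,0,6.5],"spin":0},{"offset":[0,0,10],"spin":0},{"offset":[0,0,12],"spin":0}], grip=1)

```text
time_s: 24.07
eef_pos: [665.6, 7.1, 160.9]
ee_rot: [0.001, 0.991, 0.135, 0.003]
force: [1.1, -1.4, 0.3]
grip_width: 0.999
grip_force: 0.0
```

>>> send_rows(targets=[{"offset":[-2,-3,0],"spin":0},{"offset":[-4,-6,0],"spin":0},{"offset":[-6,-9,0],"spin":0},{"offset":[-8,-12,0],"spin":0},{"offset":[-10,-15,0],"spin":0},{"offset":[-12,-18,0],"spin":0},{"offset":[-12,-18,0],"spin":0}])

```text
time_s: 24.65
eef_pos: [542.0, -177.3, 156.7]
ee_rot: [0.001, 0.991, 0.132, -0.0]
force: [-0.6, 0.4, 0.0]
grip_width: 0.997
grip_force: 0.0
```

```bash
python3 stack.py y 50 30; python3 stack.py b 62 32; python3 -c "
from h import *
cap('side','side9.png')"
```

```text
[ 542.  -177.3  156.7] 0.9973811166008008
347 z 5/50/95 [47.2 50.1 52.6] ((665.0469360351562, 7.347750186920166), 29.807851791381836)
[ 543.3 -175.2  156.8] 0.9971216993223487
522 z 5/50/95 [58.9 61.9 64.5] ((416.4220275878906, 218.04051208496094), 31.786766052246094)
```

View pics/side9.png

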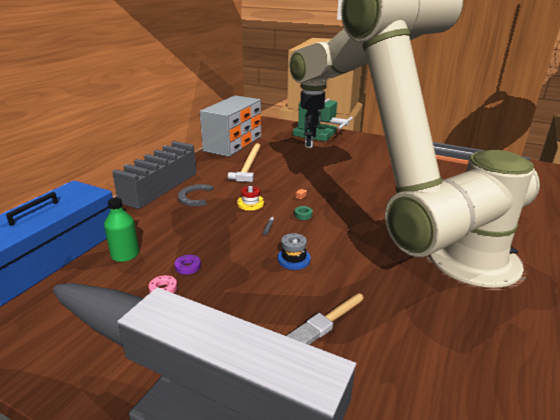

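Both stacks are complete at (294,250) and (250,197). The punch, green spare and offcut haven't moved, and the gripper is clear.

```bash
python3 -c "
from rig import ctrl
print(ctrl.finish_job())"
```

```text
the job is handed in; nothing more can be done
None
```

I handed the job in after about 25 s of robot time: black, brass and steel are on the blue spindle, white and red on the yellow, all lying flat; the green spare, punch and offcut were left alone, and the gripper is open and clear.

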